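Read the check standard: shut the fluorometer lid, hold the shutter open at the line

TASK

The check standard (amber rod, orange cap) is already in the well of the bench fluorometer. Close the sample lid fully, and only then pull the shutter slide out by its blue handle, against its spring, until the blade's yellow front edge is on the red line, and keep it there for the reading: finish while your fingers still hold it at the line. Leave the standard in its well and the things standing beside the instrument where they are.

Things in the scene. Friction and masses are not known exactly. Their poses are not given: they have to be found in the camera images.
- fluorometer: White bench fluorometer, fixed, 280 x 300 mm. Origin: centre of its footprint on the worktop; +x runs from its front to its back, +y to the left, z up. Front deck: x -140 to -20 mm, top z 60. Sample block: front face x -20, top z 105, centre y +60, 115 wide. Right half: keypad top z 76, display head at x 75 to 135, y -140 to -10, up to z 150 mm.
- lid (a joint): Black sample lid, rad: 0 fully shut, 1.57 upright, stop 1.9; starts at 1.15 to 1.75. Stiff hinge (0.07 N m): it stays where left. Turns about the fluorometer's y axis at lid_hinge, far edge. A hollow hood: shut, it reaches 73 mm from the hinge to the front (plus a grey lip, 8 mm), is 72 mm wide, and its outer face lies 22 mm above the hinge axis.
- lid_hinge (a point): Middle of the lid's hinge axis, fixed on the fluorometer at x = +68, y = +60, z = 106 mm of its frame.
- lid_front (a point): Middle of the lid's front edge on its outer face, 73 mm from the hinge axis along the lid and 22 mm out from the plane through it; moves with the lid. Its axes are those of the fluorometer when the lid is shut.
- shutter (a joint): Travel of the shutter slide in m: 0 = home (sprung shut), grows as it is pulled out towards the front (the fluorometer's -x); stop at 0.055. Pulled to the red line it reads 0.035. A spring of 100 N/m pulls it home: about 3 N at home, 6.5 N at the line. Let go, it flies back home.
- pull (a point): Blue upright finger pull on the front end of the steel shutter blade: 12 mm thick (fluorometer x), 26 wide (y), 35 tall; this point is its centre. Stands from z 65 to 100 mm; at home its centre is at the fluorometer's x -64, y +60, 44 mm in front of the block's face. Finger room on every side; two guide strips, 6 mm high, flank the blade on the deck.
- blade_front (a point): Middle of the upper front edge (yellow tip) of the 30 mm wide metal blade, 16 mm in front of the middle of the pull; axes as the fluorometer.
- red_line (a point): Middle of the red line across the dark slide bed on the front deck, 4 mm by 82 mm, square to the slide; 35 mm in front of the blade's front edge at home; axes as the fluorometer.
- standard: Solid check standard, amber glass rod 12 mm across with an orange cap, 75 mm long, standing in the 15 mm wide well under the lid, its cap 10 mm above the block. Origin: middle of its foot (at x = +30, y = +60, z = 40 mm of the fluorometer).
- tube_rack: White rack 75 x 150 mm with purple-capped tubes, 88 mm high, loose, left of the instrument. Origin under its centre. To be left alone.
- wash_bottle: Ivory squeeze bottle with spout, 58 mm across, 172 mm high, loose, right of the instrument. Origin under its centre. To be left alone.
- timer: Small white bench timer 55 x 75 x 20 mm, loose, right of the instrument near its front. Origin under its centre. To be left alone.
- sample_jar: Small jar with a blue cap, 48 mm across, 55 mm high, loose, left of the instrument near its front. Origin under its centre. To be left alone.

How it is judged:
By the outcome, as a careful person would: the job done as asked, in the order asked, and still so for the second after the job is handed in, while the arm keeps its last pose, push and grip.
It also fails if it takes over 50 s, if anything falls off the work surface, if the arm or the gripper's body presses on something with over 40 N, if the wrist force passes 120 N, or if a joint passes its speed limit or range.

ROBOT

A 7-joint arm with a two-finger parallel gripper is mounted at the origin on the work surface. World frame = base frame: x ahead of the robot, y to its left, z up, the work surface at z = 0. Lengths are in m, angles in rad, forces in N, time in s.
With the tool pointing down it reaches from about 0.425 to 0.875 m from the base axis. Payload 4.7 kg.
Tool frame: the origin (TCP) lies at the very end of the fingers, on their centre line; the grasp point (between the pads) lies 19 mm behind it (grip_point_offset is the distance from the TCP to the grasp point, in m); x points along the fingers, z is the direction in which the jaws open and shut, and the axes are right-handed (so a half turn about x gives the same grasp; the last joint's range is limited). The gripper opens to 87 mm and grips with 3 to 60 N. Pads are 19 mm wide; open, the fingers measure 117 mm over their backs; the gripper's body (75 mm by 190 mm) begins 51 mm behind the grasp point.
Start: joints at [0.014, 0.321, -0.07, 1.45, 0.023, 1.371, -0.057], TCP at [0.65, -0, 0.223] pointing down, gripper open.
Joint ranges: [-2.86, 2.86], [-0.3, 2.09], [-1.38, 1.24], [0.06, 2.45], [-1.56, 4.7], [0.09, 2.05], [-2.69, 2.69]. Speed limits (rad/s): [2.57, 2.57, 3.14, 3.14, 3.14, 3.14, 3.14].

INTERFACE

Orientations are given as a rotation vector (axis times angle).
In Python, from bench import get_state, get_image, calibration, close_job, grip_point_offset gives the robot as it stands.
- The arm moves only by the tool play_rows, never from a script. Its argument "targets" is a list of rows, each an object with "claw": the closure, from 0 (fully open) to 1 (shut); "linear": the shift along the tool's x, y, z as a fraction of full scale, a list of three; "rotation": the turn, a rotation vector about the tool's x, y, z as a fraction of full scale, a list of three. In form: [{"claw": claw, "linear": [x, y, z], "rotation": [wx, wy, wz]}, ...]. A call has 1 to 10 rows; each row shifts and turns the pose as measured when the row begins, along the tool's axes as they then stand; what a row does not reach is not made up. Full scale, the value 1, is 2.5 cm for a shift and 90 degrees for a turn. A row lasts 1/12 s, in which the tool goes at most 41.7 mm and 7.16 degrees, less where a joint would pass 70% of its speed; a pose out of reach is approached as far as the arm can. A call with a number of a shift or a turn outside -1 to 1 is refused whole. A call with a gripper value outside its range is refused whole. The fingers move at their own pace and stop on an object; "newtons" is the grip in N (left out, the last holds). Time passes only in rows, so rows that do not move let the fingers close. It gives the time, the measured TCP pose, the force and the opening at its end, in the units of the state.
- get_state(): the state, without advancing time (a new reading comes with each control period).
- get_image(name): name is "scene" or "side" or "wrist"; returns the picture (480x640x3 uint8, blue, green, red); there is no depth.
- calibration(name): a dict with "fx", "fy", "cx", "cy" (pixels), "rvec" (rotation vector, rad) and "tvec" (3), from world to camera coordinates, as OpenCV has them; the wrist camera has in their place "hand_eye" (4x4, takes a point from camera to tool coordinates, whose origin is the TCP and whose axes are the tool frame's). Camera axes: x right, y down, z forward; pixel columns grow to the right and rows downward; lengths in m; the calibration is good to about 2 mm. A picture is of the moment at which its call begins: read the wrist's pose just before it. calibration takes no time and is no camera call.
- close_job(): hands the job in, once; it reports no verdict.
The state is a dict: "time": time; "joint_positions": joint angles; "qd": joint speeds; "joint_torque": joint torques, N m; "position": TCP position; "tool_rot": TCP orientation; "ft_force": force on the tool from outside, world axes, zero at the start; "torque": the same for the moment, N m; "grip_width": opening from 0.0 (shut) to 1.0 (fully open).
Only numpy, scipy, OpenCV 4.12 (cv2) and the standard library are available. Lean on these libraries where they do the work, as an engineer would, in place of code of your own. Each camera call takes 0.05 s, during which the arm holds its last target. There are 200 camera calls.

## Working session

There is one attempt and no reset: what is moved stays moved. The work goes in short steps, Python scripts to look and compute and a tool call to move; the robot and the scene stay as the last step left them, time stands still between calls to the robot, and variables do not carry over. Pictures are saved under pics/ and viewed, about 8 in all and at most 12, crops included, and the job is handed in when it is done.

Besides the shell and the picture viewer there is one more tool, called after "Emit:" as name(argument=value, ...) on one line, values as JSON. play_rows: Moves the arm, as the interface text tells. Shift numbers are shares of 2.5 cm and turn numbers shares of 90 degrees, none past 1 either way. Its arguments: {"type":"object","properties":{"targets":{"type":"array"},"newtons":{"type":"number"}},"required":["targets"]}

```bash
mkdir -p pics; python3 - <<'E'
from bench import *
import cv2,numpy as np
print(get_state());print(grip_point_offset() if callable(grip_point_offset) else grip_point_offset)
for n in("scene","side","wrist"):
    print(n,calibration(n)); cv2.imwrite(f"pics/{n}0.png",get_image(n))
E
```

```text
{'time': 0.0, 'joint_positions': array([ 0.01408948,  0.32181541, -0.07006725,  1.45166963,  0.02259411,
        1.3707962 , -0.05690965]), 'qd': array([-0.00015986,  0.00125607,  0.00096657, -0.00110467,  0.00203621,
       -0.00192353, -0.00157667]), 'joint_torque': array([-2.58547143e-04, -4.91284704e+01, -4.03903294e-01, -3.12526345e+01,
       -6.40594075e-02,  4.37659642e-02,  1.61017233e-04]), 'position': array([ 6.49448311e-01, -5.20374366e-05,  2.21468996e-01]), 'tool_rot': array([-8.77126446e-05,  1.57269580e+00, -6.64088901e-05]), 'ft_force': array([-0.75021865,  0.26121949,  0.11154434]), 'torque': array([ 0.03486026, -0.03229273,  0.08126653]), 'grip_width': 1.002831512114295}
0.0187
scene {'fx': 582.2337099154379, 'fy': 582.2337099154379, 'cx': 323.9460580389617, 'cy': 242.10515145108246, 'rvec': array([ 1.66141958,  1.52694954, -0.84899279]), 'tvec': array([-0.04187838, -0.19104083,  1.63979045])}
side {'fx': 584.2727873453817, 'fy': 584.2727873453817, 'cx': 323.95815060798753, 'cy': 239.65936800302094, 'rvec': array([ 0.62435343, -2.57095251,  1.28577983]), 'tvec': array([0.51028822, 0.23124849, 0.91315571])}
wrist {'fx': 385.0576435940072, 'fy': 385.0576435940072, 'cx': 319.2338485113381, 'cy': 237.70664281493796, 'hand_eye': array([[ 1.77787151e-03, -3.04881681e-01,  9.52388576e-01,
        -1.61371027e-01],
       [-1.59559597e-04, -9.52390155e-01, -3.04881889e-01,
         8.35413148e-02],
       [ 9.99998407e-01,  3.90078088e-04, -1.74187412e-03,
        -1.07731058e-03],
       [ 0.00000000e+00,  0.00000000e+00,  0.00000000e+00,
         1.00000000e+00]])}
```

View pics/scene0.png

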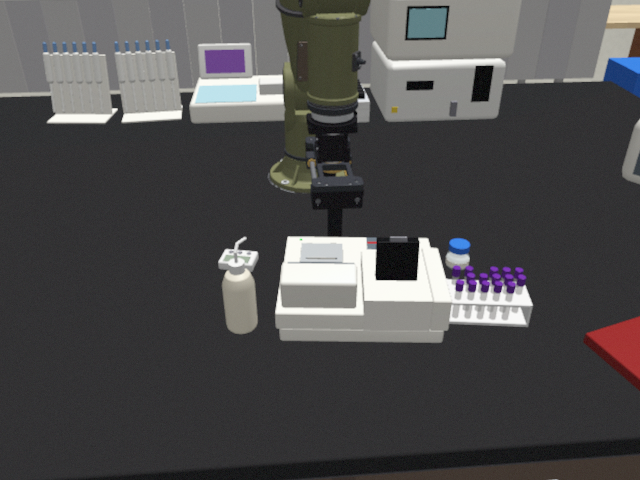

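View pics/side0.png

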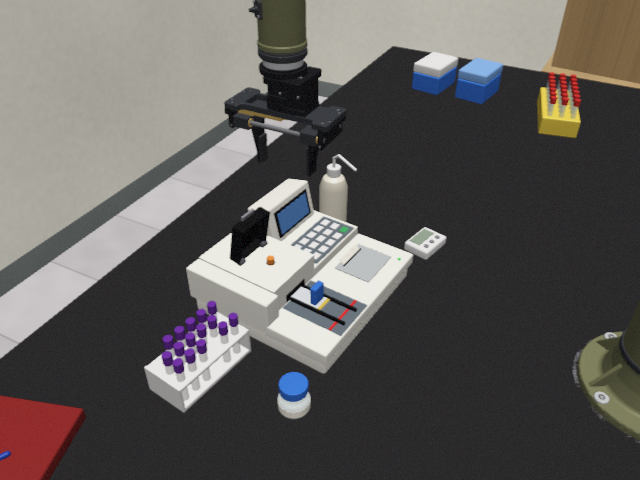

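Scene: the lid is upright at about (397,258). In the side view the blue pull is at (317,292), the red line runs from (355,302) to (331,329), and the orange cap is at (270,260).

```bash
cat > h.py <<'E'
from bench import *
import cv2,numpy as np
from scipy.spatial.transform import Rotation as R
def cam(n,s=None):
    c=calibration(n);K=np.array([[c['fx'],0,c['cx']],[0,c['fy'],c['cy']],[0,0,1]])
    if n=='wrist':
        s=s or get_state();T=np.eye(4);T[:3,:3]=R.from_rotvec(s['tool_rot']).as_matrix();T[:3,3]=s['position']
        M=T@c['hand_eye'];return K,M[:3,:3],M[:3,3]
    Rm=R.from_rotvec(c['rvec']).as_matrix();return K,Rm.T,-Rm.T@c['tvec']
def ray(C,px):
    K,A,o=C;d=A@np.linalg.solve(K,[px[0],px[1],1]);return o,d/np.linalg.norm(d)
def onz(C,px,z): o,d=ray(C,px);return o+d*(z-o[2])/d[2]
def proj(C,p): K,A,o=C;q=K@(A.T@(np.asarray(p)-o));return q[:2]/q[2]
def masks(im):
    h=cv2.cvtColor(im,cv2.COLOR_BGR2HSV)
    f=lambda a,b:cv2.inRange(h,a,b)
    return dict(red=f((0,150,90),(5,255,255))|f((173,150,90),(180,255,255)),orange=f((8,150,120),(18,255,255)),blue=f((100,150,70),(120,255,255)),yellow=f((19,80,120),(33,255,255)))
def blobs(im,lo=6):
    for k,m in masks(im).items():
        n,_,st,ce=cv2.connectedComponentsWithStats(m)
        for i in range(1,n):
            if st[i,4]>=lo: print(k,st[i],ce[i].round(1))
E
python3 - <<'E'
from h import *
for n in("side","wrist","scene"):
    print(n);blobs(cv2.imread(f"pics/{n}0.png"),12 if n!='wrist' else 20)
C=cam('side')
im=cv2.imread("pics/side0.png");m=masks(im)['red'];m[:280]=0;m[340:]=0;m[:,:320]=0;m[:,370:]=0
p=np.argwhere(m)[:,::-1];w=np.array([onz(C,q,.061) for q in p]);c=w.mean(0);u=np.linalg.svd(w-c)[2][0]
print('red',c,u,np.degrees(np.arctan2(u[1],u[0])),np.ptp((w-c)@u))
E
```

```text
side
red [549  73   8  31 178] [552.2  87.3]
red [559  74  10  31 183] [563.5  88.6]
red [570  75  11  32 205] [575.1  90.6]
red [350 301   6   5  16] [352.5 303. ]
red [338 308  11  12  33] [343.3 313.4]
red [329 322   9   8  25] [332.8 325.1]
red [   0  396   83   84 4935] [ 31.9 435.5]
orange [267 256   7   8  43] [270.1 259.8]
blue [412  67  45  28 708] [432.8  81.8]
blue [455  73  46  31 822] [476.5  89.5]
blue [310 282  14  23 228] [316.4 292.5]
blue [278 372  31  29 720] [293.1 385.9]
blue [  0 451  10   9  49] [  4.3 454.7]
yellow [ 539   87   42   50 1226] [557.7 117.6]
yellow [239 110  43  11 104] [259.  114.8]
yellow [318 298  12  12  47] [323.7 303.4]
wrist
red [81  0  6 17 91] [83.8  7.5]
red [ 83  25   8  45 231] [86.7 46.4]
red [ 87  76   7  28 145] [89.7 90. ]
orange [260  50  19  21 315] [268.8  59.7]
blue [ 123   25   34   45 1227] [139.3  48.3]
yellow [131  68   7   6  37] [133.9  70.7]
yellow [528 337  14  56 339] [535.9 366.9]
yellow [ 97 339  13  53 290] [102.  367.6]
scene
red [ 586  316   54   64 1792] [621.  343.1]
blue [ 604   57   36   41 1023] [624.6  73.3]
blue [449 238  22  16 293] [459.  245.4]
yellow [607  23  11   5  22] [612.1  25.2]
yellow [619  23  10   5  20] [623.4  24.6]
yellow [631  23   9   4  19] [634.9  24.4]
yellow [392 107   6   6  31] [394.1 109.4]
yellow [343 171   4   4  12] [344.8 172.5]
red [0.47187432 0.13535223 0.061     ] [0.10489151 0.99448367 0.        ] 83.97908421253716 0.07838379332701514
```

View pics/wrist0.png

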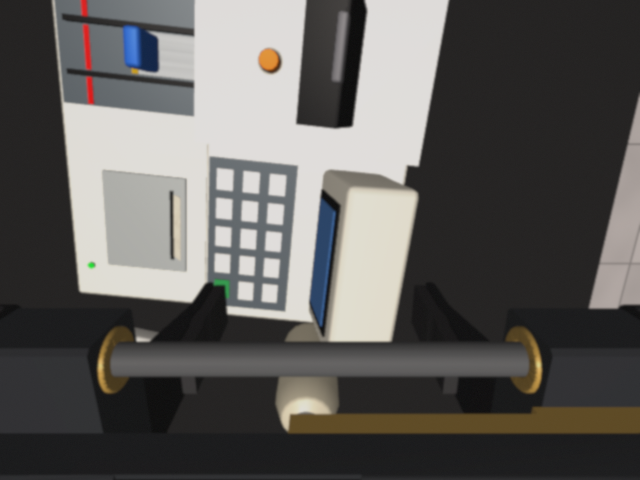

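```bash
python3 - <<'E'
from h import *
s=get_state();W=cam('wrist',s);S=cam('side')
im=cv2.imread("pics/wrist0.png");m=masks(im)['red'];m[150:]=0;m[:,200:]=0
p=np.argwhere(m)[:,::-1];w=np.array([onz(W,q,.061) for q in p]);c=w.mean(0);u=np.linalg.svd(w-c)[2][0]
print('red wrist',c,np.degrees(np.arctan2(u[1],u[0])))
def tri(a,b):
    (o1,d1),(o2,d2)=ray(W,a),ray(S,b);A=np.c_[d1,-d2];t=np.linalg.lstsq(A,o2-o1,rcond=None)[0]
    P,Q=o1+t[0]*d1,o2+t[1]*d2;return (P+Q)/2,np.linalg.norm(P-Q)
cw=onz(W,(268.8,59.7),.114);cs=onz(S,(270.1,259.8),.113);print('cap',tri((268.8,59.7),(270.1,259.8)),cw,cs)
print('yellow',tri((133.9,70.7),(323.7,303.4)), onz(W,(133.9,70.7),.064))
# keypad/green dot deck edge corners, wrist: front right corner of the deck z=.06
print('deck corner',onz(W,(79,291),.06)); print('front edge left', onz(W,(58,30),.06))
print('block front edge', onz(W,(194,5),.105),onz(W,(194,115),.105))
E
```

```text
red wrist [0.4706523  0.12811446 0.061     ] 83.9230881831426
cap (array([0.615379  , 0.11761684, 0.10947368]), np.float64(0.0007677049936685796)) [0.61561913 0.11683927 0.114     ] [0.61328132 0.12150737 0.113     ]
yellow (array([0.50809466, 0.11888141, 0.05950788]), np.float64(0.009983703528661757)) [0.50589849 0.1153864  0.064     ]
deck corner [ 0.42570038 -0.07184937  0.06      ]
front edge left [0.45104534 0.14405721 0.06      ]
block front edge [0.56819581 0.14979695 0.105     ] [0.56156981 0.08314049 0.105     ]
```

```bash
cat >> h.py <<'E'
YAW=np.radians(-6.05);XH=np.array([np.cos(YAW),np.sin(YAW),0]);YH=np.array([-np.sin(YAW),np.cos(YAW),0])
O=XH*.5696+YH*.1219
def f2w(x,y,z): return O+XH*x/1e3+YH*y/1e3+np.array([0,0,z/1e3])
def w2f(p): d=np.asarray(p)-O;return np.round(np.array([d@XH,d@YH,d[2]])*1e3,1)
def lid(d,n,t,y=60): return f2w(68-d*np.cos(t)+n*np.sin(t),y,106+d*np.sin(t)+n*np.cos(t))
def st():
    s=get_state();A=R.from_rotvec(s['tool_rot']).as_matrix()
    print('t',round(s['time'],2),'F',w2f(s['position']),'axes x',(A[:,0]).round(3),'z',A[:,2].round(3),'zyaw',np.degrees(np.arctan2(A[1,2],A[0,2])).round(2),'f',s['ft_force'].round(1),'w',round(s['grip_width'],3));return s
E
python3 - <<'E'
from h import *
st()
C=cam('scene');S=cam('side');W=cam('wrist')
for t in(1.15,1.3,1.45,1.57,1.75): print(t,*[proj(c,lid(73,22,t)).round(1) for c in(C,S,W)],proj(C,lid(73,22,t,24)).round(1))
print('base',proj(C,f2w(68,60,106)),proj(S,f2w(68,60,106)))
for z in(65,100):print('pull',proj(S,f2w(-64,60,z)),proj(W,f2w(-64,60,z)))
print('target',w2f(get_state()['position']),f2w(130,60,155))
im=cv2.imread('pics/side0.png')[190:350,180:420];cv2.imwrite('pics/c1.png',cv2.resize(im,None,fx=3.3,fy=3.3,interpolation=2))
E
```

```text
t 0.15 F [ 76.4 -53.5 221.7] axes x [-0.001 -0.    -1.   ] z [ 1.     0.    -0.001] zyaw 0.0 f [0.6 0.3 0.7] w 1.002
1.15 [396.9 235.4] [254.4 219.3] [309.6  45.3] [376.1 235.2]
1.3 [397.5 238.6] [248.9 216.7] [333.6  47.8] [376.4 238.3]
1.45 [398.  242.6] [243.6 215.1] [357.2  51. ] [376.8 242.4]
1.57 [398.4 246.5] [239.5 214.4] [375.1  53.8] [377.  246.2]
1.75 [398.8 253.1] [233.8 214.6] [399.1  58.3] [377.3 252.9]
base [394.58030768 274.47285112] [252.67022413 253.61322897]
pull [316.7264867  300.46465455] [152.19958012  52.95295018]
pull [316.78253218 284.59435673] [130.33034157  44.96872685]
target [ 76.4 -53.5 221.7] [0.71487503 0.10715161 0.155     ]
```

View pics/c1.png

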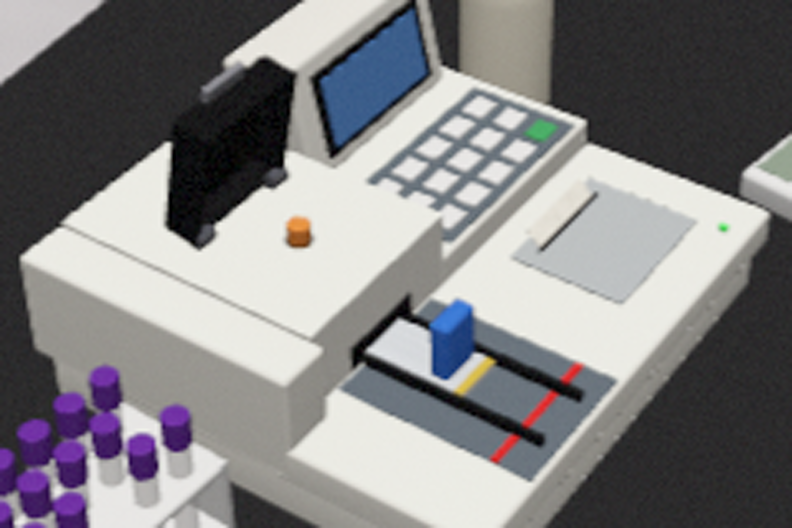

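The pull projects where it is seen, so the frame fits. The lid is at about 1.25 rad. I'll close the fingers, turn to the instrument's yaw and go behind the lid.

Emit:
play_rows(targets=[{"claw": 1,"linear": [0,0,0],"rotation": [0.067,0,0]},{"claw": 1,"linear": [0,0,0.6],"rotation": [0,0,0]},{"claw": 1,"linear": [0,0.6,0.6],"rotation": [0,0,0]},{"claw": 1,"linear": [0,0.8,0.6],"rotation": [0,0,0]},{"claw": 1,"linear": [0,0.8,0],"rotation": [0,0,0]},{"claw": 1,"linear": [0,0.8,0],"rotation": [0,0,0]},{"claw": 1,"linear": [0,0.8,0],"rotation": [0,0,0]},{"claw": 1,"linear": [0,0.6,0],"rotation": [0,0,0]},{"claw": 1,"linear": [0,0,0],"rotation": [0,0,0]}], newtons=20)

```text
time: 0.9
position: [0.7072, 0.1045, 0.216]
tool_rot: [0.09, 1.578, -0.095]
ft_force: [-0.0, 0.9, 0.1]
grip_width: 0.405
```

```bash
python3 -c "
from h import *;st()"
```

```text
t 0.9 F [122.7  56.6 216. ] axes x [-0.01  -0.003 -1.   ] z [ 0.993 -0.117 -0.009] zyaw -6.72 f [-0.   0.9  0.1] w 0.405
```

Emit:
play_rows(targets=[{"claw": 1,"linear": [0.7,0.1,0],"rotation": [-0.007,0,0]},{"claw": 1,"linear": [0.7,0,0],"rotation": [0,0,0]},{"claw": 1,"linear": [0.7,0,0],"rotation": [0,0,0]},{"claw": 1,"linear": [0.2,0,0],"rotation": [0,0,0]},{"claw": 1,"linear": [0,0,-0.4],"rotation": [0,0,0]},{"claw": 1,"linear": [0,0,-0.4],"rotation": [0,0,0]},{"claw": 1,"linear": [0,0,-0.4],"rotation": [0,0,0]},{"claw": 1,"linear": [0,0,-0.4],"rotation": [0,0,0]},{"claw": 1,"linear": [0,0,-0.4],"rotation": [0,0,0]}])

```text
time: 1.65
position: [0.6584, 0.1036, 0.1575]
tool_rot: [0.081, 1.574, -0.095]
ft_force: [2.1, 0.3, -0.6]
grip_width: 0.01
```

```bash
python3 -c "
from h import *;st()
im=get_image('side');cv2.imwrite('pics/s2.png',cv2.resize(im[120:350,140:420],None,fx=2.5,fy=2.5))"
```

```text
t 1.65 F [ 74.2  50.5 157.5] axes x [-0.006 -0.008 -1.   ] z [ 0.994 -0.111 -0.005] zyaw -6.4 f [ 2.1  0.3 -0.6] w 0.01
```

View pics/s2.png

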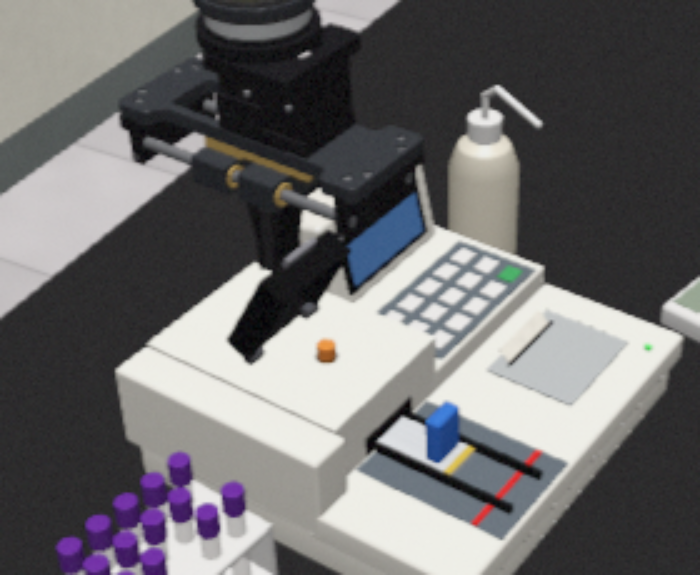

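The fingers are pushing the lid, which is now at about 0.9 rad. I'll continue forward and then down.

Emit:
play_rows(targets=[{"claw": 1,"linear": [0,0.1,-0.4],"rotation": [0,0,0]},{"claw": 1,"linear": [0,0.1,-0.4],"rotation": [0,0,0]},{"claw": 1,"linear": [0,0.1,-0.4],"rotation": [0,0,0]},{"claw": 1,"linear": [0.1,0,-0.3],"rotation": [0,0,0]},{"claw": 1,"linear": [0.2,0,-0.3],"rotation": [0,0,0]},{"claw": 1,"linear": [0.2,0,-0.2],"rotation": [0,0,0]},{"claw": 1,"linear": [0.2,0,-0.2],"rotation": [0,0,0]},{"claw": 1,"linear": [0.2,0,-0.1],"rotation": [0,0,0]}])

```text
time: 2.37
position: [0.6003, 0.1138, 0.139]
tool_rot: [0.083, 1.566, -0.099]
ft_force: [-0.3, 0.3, 0.8]
grip_width: 0.006
```

```bash
python3 -c "
from h import *;st()"
```

```text
t 2.37 F [ 15.4  54.5 139. ] axes x [ 0.002 -0.01  -1.   ] z [ 0.993 -0.116  0.004] zyaw -6.64 f [-0.3  0.3  0.8] w 0.006
```

Emit:
play_rows(targets=[{"claw": 1,"linear": [0.2,0,-0.1],"rotation": [0,0,0]},{"claw": 1,"linear": [0.2,0,-0.1],"rotation": [0,0,0]},{"claw": 1,"linear": [0.12,0,0],"rotation": [0,0,0]},{"claw": 1,"linear": [0.1,0,0],"rotation": [0,0,0]}])

```text
time: 2.7
position: [0.595, 0.1143, 0.1283]
tool_rot: [0.083, 1.564, -0.099]
ft_force: [-6.0, -1.0, 15.3]
grip_width: 0.003
```

```bash
python3 -c "
from h import *;st()"
```

```text
t 2.7 F [ 10.1  54.5 128.3] axes x [ 0.004 -0.011 -1.   ] z [ 0.993 -0.116  0.006] zyaw -6.65 f [-6.  -1.  15.3] w 0.003
```

Emit:
play_rows(targets=[{"claw": 1,"linear": [0.1,0,0],"rotation": [0,0,0]},{"claw": 1,"linear": [-0.4,0,0],"rotation": [0,0,0]},{"claw": 0.4,"linear": [-0.8,0,0],"rotation": [0,0,0]},{"claw": 0.4,"linear": [-0.8,0.2,-0.3],"rotation": [-0.006,0,0]},{"claw": 0.4,"linear": [0,0,-0.8],"rotation": [0,0,0]},{"claw": 0.4,"linear": [0,0,-0.8],"rotation": [0,0,0]},{"claw": 0.4,"linear": [0,0,-0.8],"rotation": [0,0,0]},{"claw": 0.4,"linear": [0,0,0],"rotation": [0,0,0]}])

```text
time: 3.37
position: [0.5258, 0.127, 0.1789]
tool_rot: [0.077, 1.567, -0.094]
ft_force: [0.8, 0.3, -0.4]
grip_width: 0.372
```

```bash
python3 -c "
from h import *;s=st()
a=get_image('side');b=get_image('wrist');cv2.imwrite('pics/s3f.png',a);cv2.imwrite('pics/w3f.png',b)
W=cam('wrist',s)
blobs(b,20)
for z in(65,100):print('pull',proj(W,f2w(-64,60,z)))
print('cap',proj(W,f2w(-115,60,61)))
cv2.imwrite('pics/s3.png',np.hstack([cv2.resize(a[190:350,200:380],(540,480)),cv2.resize(b,None,fx=.4,fy=.4)[:, :].copy() if 0 else cv2.copyMakeBorder(cv2.resize(b,(256,192)),0,288,0,0,0)]))"
```

```text
t 3.37 F [-60.1  59.8 178.9] axes x [ 0.002 -0.011 -1.   ] z [ 0.994 -0.108  0.003] zyaw -6.23 f [ 0.8  0.3 -0.4] w 0.372
red [239 175   7  28 144] [242.4 188.5]
red [242 208   7  41 207] [245.1 228. ]
red [245 256   6  22 113] [247.7 266.4]
blue [ 182    0   68   37 1214] [212.7  18.3]
blue [303 217  19  45 673] [312.  240.2]
yellow [290 210   9  40 290] [294.  229.6]
yellow [417 335   9  58 322] [421.3 365.6]
yellow [213 336   9  57 285] [216.8 366.5]
pull [315.62995703 229.83589315]
pull [315.21358035 245.52923763]
cap [248.1764698  228.49970429]
```

View pics/s3.png

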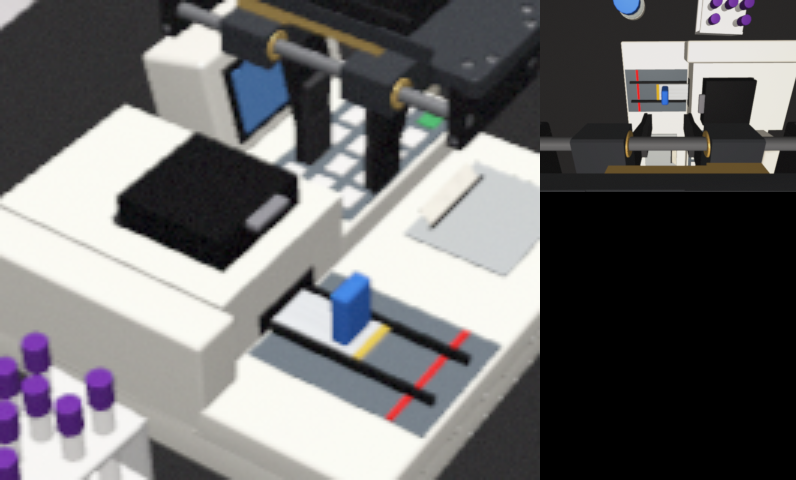

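Lid shut flat, and the side view shows the pull and yellow edge at home with the red line beyond. The wrist view puts the pull about 2 mm further front than predicted. I'll go down over the pull.

Emit:
play_rows(targets=[{"claw": 0.55,"linear": [0,0,-0.2],"rotation": [0,0,0]},{"claw": 0.55,"linear": [0.8,0,0],"rotation": [0,0,0]},{"claw": 0.55,"linear": [0.8,0,0],"rotation": [0,0,0]},{"claw": 0.55,"linear": [0.8,0,0],"rotation": [0,0,0]},{"claw": 0.55,"linear": [0.2,0,0],"rotation": [0,0,0]},{"claw": 0.55,"linear": [0,0,0],"rotation": [0,0,0]}])

```text
time: 3.97
position: [0.5279, 0.1249, 0.1123]
tool_rot: [0.081, 1.561, -0.097]
ft_force: [-0.4, -0.0, -0.2]
grip_width: 0.45
```

```bash
python3 -c "
from h import *;s=st()
b=get_image('wrist');cv2.imwrite('pics/w4.png',b)
blobs(b,20);W=cam('wrist',s)
print('pull top',proj(W,f2w(-64,60,100)),'line',proj(W,f2w(-115,60,61)))"
```

```text
t 3.97 F [-57.8  57.9 112.3] axes x [ 0.008 -0.01  -1.   ] z [ 0.994 -0.113  0.009] zyaw -6.51 f [-0.4 -0.  -0.2] w 0.45
red [214 192  10  36 256] [218.8 209.3]
red [219 235  11  49 334] [223.6 258.9]
red [224 294   9  27 191] [227.7 307.4]
blue [160   0  55  12 425] [188.3   4.1]
blue [ 297  244   25   64 1298] [308.8 277.2]
yellow [281 237  11  50 453] [286.1 261. ]
yellow [423 335  10  58 328] [427.5 365.9]
yellow [207 336   9  57 287] [210.6 366.7]
pull top [309.06428845 287.16304669] line [223.72878682 259.23286979]
```

View pics/w4.png

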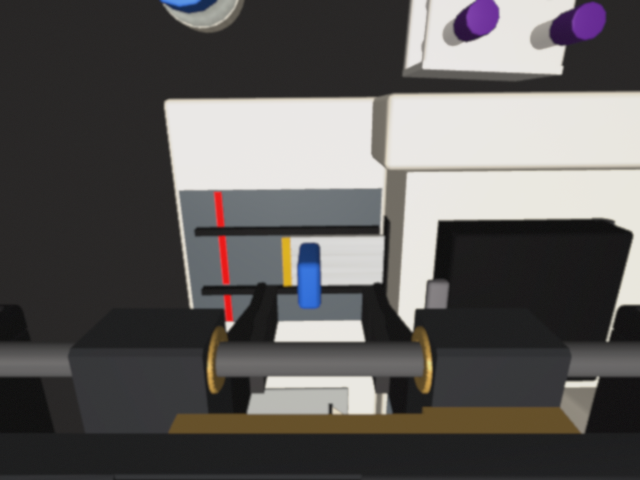

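Emit:
play_rows(targets=[{"claw": 0.55,"linear": [0,0.1,-0.27],"rotation": [-0.004,0,0]},{"claw": 0.55,"linear": [0.5,0,0],"rotation": [0,0,0]},{"claw": 0.55,"linear": [0.5,0,0],"rotation": [0,0,0]},{"claw": 0.55,"linear": [0.5,0,0],"rotation": [0,0,0]},{"claw": 0.55,"linear": [0,0,0],"rotation": [0,0,0]}])

```text
time: 4.43
position: [0.5242, 0.129, 0.0759]
tool_rot: [0.078, 1.554, -0.09]
ft_force: [-0.8, -0.1, -0.5]
grip_width: 0.45
```

```bash
python3 -c "
from h import *;s=st()"
```

```text
t 4.43 F [-61.9  61.6  75.9] axes x [ 0.014 -0.008 -1.   ] z [ 0.994 -0.107  0.015] zyaw -6.12 f [-0.8 -0.1 -0.5] w 0.45
```

Emit:
play_rows(targets=[{"claw": 0.55,"linear": [0.2,0,-0.1],"rotation": [0,0.009,0]},{"claw": 0.55,"linear": [0.03,0,-0.03],"rotation": [0,0,0]},{"claw": 1,"linear": [0,0,0],"rotation": [0,0,0]},{"claw": 1,"linear": [0,0,0],"rotation": [0,0,0]},{"claw": 1,"linear": [0,0,0],"rotation": [0,0,0]},{"claw": 1,"linear": [0,0,0],"rotation": [0,0,0]},{"claw": 1,"linear": [0,0,0],"rotation": [0,0,0]}], newtons=35)

```text
time: 5.02
position: [0.522, 0.1297, 0.0707]
tool_rot: [0.079, 1.567, -0.089]
ft_force: [3.8, -0.7, -2.1]
grip_width: 0.158
```

```bash
python3 -c "
from h import *;s=st()
b=get_image('wrist');cv2.imwrite('pics/w5.png',b);blobs(b,20)"
```

```text
t 5.02 F [-64.2  62.1  70.7] axes x [ 0.002 -0.006 -1.   ] z [ 0.994 -0.107  0.002] zyaw -6.12 f [ 3.8 -0.7 -2.1] w 0.158
red [207 218  12  42 369] [212.7 238.4]
red [212 270  12  40 328] [217.5 289. ]
blue [ 306  281   31   61 1618] [321.6 313.2]
yellow [287 272  11  13 127] [292.3 277.5]
yellow [266 337   6  56 248] [268.5 367.2]
yellow [367 336   7  57 289] [369.7 365.4]
```

Emit:
play_rows(targets=[{"claw": 1,"linear": [0,0,-0.25],"rotation": [0,0,0]},{"claw": 1,"linear": [0,0,-0.25],"rotation": [0,0,0]},{"claw": 1,"linear": [0,0,-0.25],"rotation": [0,0,0]},{"claw": 1,"linear": [0,0,-0.25],"rotation": [0,0,0]},{"claw": 1,"linear": [0,0,-0.25],"rotation": [0,0,0]}])

```text
time: 5.48
position: [0.4953, 0.1325, 0.0708]
tool_rot: [0.082, 1.555, -0.088]
ft_force: [7.1, 0.3, -4.7]
grip_width: 0.138
```

```bash
python3 -c "
from h import *;s=st()
b=get_image('wrist');a=get_image('side');cv2.imwrite('pics/w6.png',b);cv2.imwrite('pics/s6f.png',a);blobs(b,20);st()
cv2.imwrite('pics/s6.png',np.hstack([cv2.resize(a[250:350,260:380],(480,400),interpolation=2),cv2.resize(b[200:360,200:328],(320,400),interpolation=2)]))"
```

```text
t 5.48 F [-91.   62.   70.8] axes x [ 0.014 -0.005 -1.   ] z [ 0.994 -0.108  0.014] zyaw -6.19 f [ 7.1  0.3 -4.7] w 0.138
red [265 218  10  42 358] [269.7 238.2]
red [268 270   9  40 322] [272.1 289.2]
blue [ 304  281   32   61 1711] [319.3 312.9]
yellow [284 272  12  17 131] [289.5 278.2]
yellow [362 335   7  58 291] [365.3 365.2]
yellow [270 336   7  57 273] [272.9 366. ]
t 5.58 F [-91.8  62.1  70.8] axes x [ 0.013 -0.005 -1.   ] z [ 0.994 -0.107  0.013] zyaw -6.16 f [ 5.9  0.7 -4.6] w 0.138
```

View pics/s6.png

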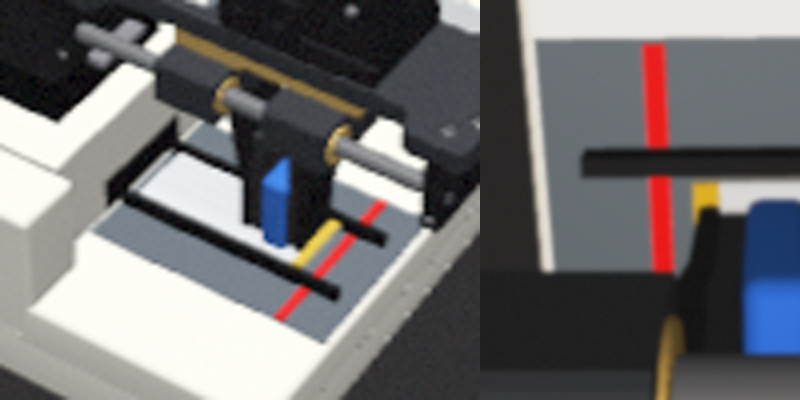

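```bash
cat >> h.py <<'E'
def gap(b,s,zb=.065,zl=.0605,rows=range(274,284)):
    W=cam('wrist',s);m=masks(b);G=[]
    hs=cv2.cvtColor(b,cv2.COLOR_BGR2HSV)
    for r in rows:
        y=np.flatnonzero(m['yellow'][r,240:330]);l=np.flatnonzero(m['red'][r,180:330])
        if len(y)<4 or len(l)<3: continue
        Y=w2f(onz(W,(240+y[0]-.5,r),zb));L=[w2f(onz(W,(180+q,r),zl)) for q in(l[0]-.5,l[-1]+.5)]
        G.append([Y[0],L[0][0],L[1][0],Y[0]-(L[0][0]+L[1][0])/2])
    return np.mean(G,0) if G else None
E
python3 - <<'E'
from h import *
from types import SimpleNamespace
# home picture: reconstruct pose from state printed then; blade height check
s6=get_state()
s5=dict(position=np.array([.522,.1297,.0707]),tool_rot=np.array([.079,1.567,-.089]))
for zb in(.062,.065): print(zb,'home',gap(cv2.imread('pics/w5.png'),s5,zb),'now',gap(cv2.imread('pics/w6.png'),s6,zb))
S=cam('side')
for n in('side0','s3f','s6f'):
    im=cv2.imread(f'pics/{n}.png');m=masks(im);k=m['yellow'].copy();k[:285]=0;k[335:]=0;k[:,:300]=0;k[:,360:]=0
    r=m['red'].copy();r[:285]=0;r[340:]=0;r[:,:320]=0;r[:,372:]=0
    f=lambda M,z:np.array([w2f(onz(S,q[::-1],z)) for q in np.argwhere(M)])
    Y,L=f(k,.065),f(r,.0605);print(n,'yellow x pct',np.percentile(Y[:,0],[2,10,50,90]),'line',np.percentile(L[:,0],[5,50,95]),len(Y))
E
```

```text
0.062 home [ -80.82  -117.17  -113.16    34.345] now [-109.64 -117.94 -114.02    6.34]
0.065 home [ -80.56  -117.17  -113.16    34.605] now [-109.38 -117.94 -114.02    6.6 ]
side0 yellow x pct [-80.208 -79.94  -77.4   -74.9  ] line [-116.235 -114.4   -112.365] 47
s3f yellow x pct [-80.128 -79.56  -77.25  -74.9  ] line [-116.165 -114.55  -112.8  ] 44
s6f yellow x pct [-109.286 -108.73  -106.05   -82.67 ] line [-116.16 -114.5  -112.8 ] 58
```

Emit:
play_rows(targets=[{"claw": 1,"linear": [0,0,-0.13],"rotation": [0,0,0]},{"claw": 1,"linear": [0,0,-0.13],"rotation": [0,0,0]}])

```text
time: 5.75
position: [0.4897, 0.1331, 0.0708]
tool_rot: [0.082, 1.552, -0.087]
ft_force: [6.9, -0.2, -6.1]
grip_width: 0.136
```

```bash
cat > g.py <<'E'
from h import *
s=st();b=get_image('wrist');print(gap(b,s))
import time;n=str(int(s['time']*100));cv2.imwrite(f'pics/w{n}.png',b);a=get_image('side');cv2.imwrite(f'pics/s{n}.png',a)
S=cam('side');m=masks(a);k=m['yellow'].copy();k[:285]=0;k[335:]=0;k[:,:325]=0;k[:,360:]=0
Y=np.array([w2f(onz(S,q[::-1],.065)) for q in np.argwhere(k)]);print('side yellow',np.percentile(Y[:,0],[2,10,50]));st()
E
python3 g.py
```

```text
t 5.75 F [-96.7  62.   70.8] axes x [ 0.017 -0.005 -1.   ] z [ 0.994 -0.108  0.017] zyaw -6.18 f [ 6.9 -0.2 -6.1] w 0.136
[-113.74444444 -117.04444444 -115.05555556    2.30555556]
side yellow [-114.19 -113.75 -111.15]
t 5.85 F [-97.   62.1  70.8] axes x [ 0.016 -0.005 -1.   ] z [ 0.994 -0.107  0.017] zyaw -6.17 f [ 5.7  0.8 -5.6] w 0.139
```

Emit:
play_rows(targets=[{"claw": 1,"linear": [0,0,-0.06],"rotation": [0,0,0]},{"claw": 1,"linear": [0,0,0],"rotation": [0,0,0]}])

```text
time: 6.02
position: [0.4892, 0.1331, 0.0708]
tool_rot: [0.082, 1.549, -0.087]
ft_force: [5.5, 0.4, -4.8]
grip_width: 0.136
```

```bash
python3 g.py
```

```text
t 6.02 F [-97.2  62.1  70.8] axes x [ 0.02  -0.004 -1.   ] z [ 0.994 -0.108  0.02 ] zyaw -6.18 f [ 5.5  0.4 -4.8] w 0.136
[-114.23333333 -117.04444444 -115.54444444    2.06111111]
side yellow [-114.278 -113.79  -110.9  ]
t 6.12 F [-97.   62.   70.8] axes x [ 0.02  -0.004 -1.   ] z [ 0.994 -0.108  0.02 ] zyaw -6.19 f [ 6.4  0.6 -5.4] w 0.135
```

Emit:
play_rows(targets=[{"claw": 1,"linear": [0,0,-0.07],"rotation": [0,0,0]}])

```text
time: 6.2
position: [0.4886, 0.1332, 0.0708]
tool_rot: [0.083, 1.547, -0.087]
ft_force: [8.0, 1.1, -4.9]
grip_width: 0.135
```

```bash
python3 g.py; python3 -c "
import cv2,numpy as np,glob,os
a=sorted(glob.glob('pics/s6[0-9][0-9].png'),key=os.path.getmtime)[-1];b=a.replace('/s','/w');print(a)
a=cv2.imread(a);b=cv2.imread(b)
cv2.imwrite('pics/v7.png',np.hstack([cv2.resize(a[270:340,300:370],(400,400),interpolation=2),cv2.resize(b[210:300,250:340],(400,400),interpolation=2)]))"
```

```text
t 6.2 F [-97.7  62.1  70.8] axes x [ 0.022 -0.004 -1.   ] z [ 0.994 -0.108  0.022] zyaw -6.2 f [ 8.   1.1 -4.9] w 0.135
None
side yellow [-115.348 -114.57  -111.45 ]
t 6.3 F [-98.1  62.   70.8] axes x [ 0.021 -0.004 -1.   ] z [ 0.994 -0.108  0.022] zyaw -6.2 f [ 6.   0.2 -5.1] w 0.135
pics/s620.png
```

View pics/v7.png

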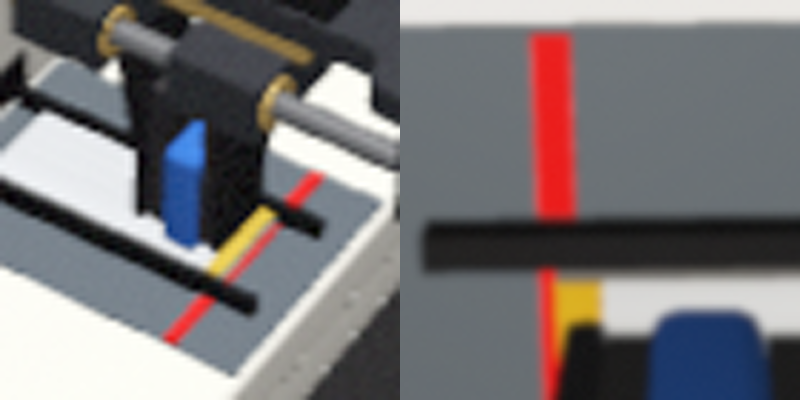

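Both views show the yellow edge within the red line's width, close to its middle. I'll check that it stays there while the arm holds.

```bash
python3 g.py; python3 g.py; python3 - <<'E'
from h import *
s=get_state();b=get_image('wrist');W=cam('wrist',s);m=masks(b)
r=m['red'].copy();r[262:]=0;r[:215]=0;r[:,:240]=0;r[:,340:]=0
p=np.argwhere(r);L=[];
for row in range(220,256):
    c=p[p[:,0]==row][:,1]
    if len(c)>5: L.append((row,(c[0]+c[-1])/2))
k=np.polyfit(*np.array(L).T,1)
for row in range(272,282):
    y=np.flatnonzero(m['yellow'][row,240:330])
    if len(y)>3:
        Y=w2f(onz(W,(240+y[0]-.5,row),.065))[0];C=w2f(onz(W,(np.polyval(k,row),row),.0605))[0];print(row,240+y[0],np.polyval(k,row).round(1),Y,C,round(Y-C,2))
E
```

```text
t 6.3 F [-98.1  62.   70.8] axes x [ 0.021 -0.004 -1.   ] z [ 0.994 -0.108  0.022] zyaw -6.2 f [ 6.   0.2 -5.1] w 0.135
None
side yellow [-115.148 -114.44  -111.4  ]
t 6.4 F [-98.1  62.1  70.8] axes x [ 0.021 -0.004 -1.   ] z [ 0.994 -0.108  0.022] zyaw -6.2 f [ 7.   0.2 -5.3] w 0.136
t 6.4 F [-98.1  62.1  70.8] axes x [ 0.021 -0.004 -1.   ] z [ 0.994 -0.108  0.022] zyaw -6.2 f [ 7.   0.2 -5.3] w 0.136
None
side yellow [-115.144 -114.42  -111.4  ]
t 6.5 F [-98.1  62.1  70.8] axes x [ 0.021 -0.004 -1.   ] z [ 0.994 -0.108  0.022] zyaw -6.2 f [ 5.9  1.  -4.5] w 0.137
273 286 286.0 -115.0 -115.1 0.1
274 286 286.0 -115.1 -115.1 0.0
275 286 286.1 -115.1 -115.1 0.0
276 286 286.1 -115.1 -115.1 0.0
277 286 286.2 -115.1 -115.1 0.0
278 286 286.2 -115.1 -115.1 0.0
279 286 286.2 -115.1 -115.1 0.0
280 286 286.3 -115.1 -115.1 0.0
281 286 286.3 -115.2 -115.1 -0.1
```

```bash
python3 -c "
from h import *
a=get_image('side');b=get_image('scene')
cv2.imwrite('pics/v8.png',np.hstack([cv2.resize(a[150:420,140:460],(400,338)),cv2.resize(b[200:350,200:540],(400,338))]))"
```

```text
(no output)
```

View pics/v8.png

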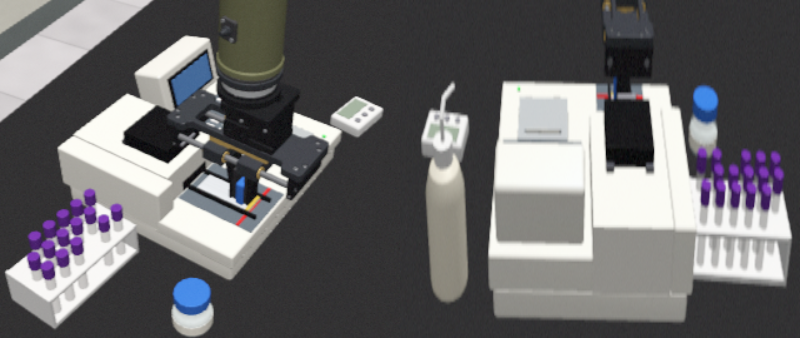

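Lid shut, neighbours untouched, pull held at the line.

```bash
python3 -c "
from bench import *
print(close_job())"
```

```text
the job is handed in; nothing more can be done
None
```

The job is handed in: the lid is shut, and the fingers are holding the shutter slide with the yellow edge on the red line.

- **Lid:** I pushed it over from behind with closed fingers and pressed it down with about 15 N. The fingertips stopped at 128.3 mm against the 128 mm expected when shut. The later side and scene pictures show it flat.
- **Shutter:** Only then did I grip the blue pull, at 35 N, and draw it out.
- **Edge on the line, wrist view:** The yellow edge is within about 0.1 mm of the line's middle.
- **Edge on the line, side view:** This shows about 35 mm of travel from home, with the position steady over several readings.
- **Disagreement:** Arm travel since gripping reads about 34 mm, or roughly 34.5 mm once tool tilt is counted. The small difference is probably finger give, and I trusted the two cameras.
- **Surroundings:** The rack, bottle, timer and jar look unmoved in the last pictures. The standard was last seen in its well before the lid closed over it; nothing touched it directly.

The work took about 6.6 s of the 50 s allowed, and the largest force seen in the readings was about 16 N.

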